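# Tap the blue slide carrier home in the loading dock

## Task

Pick up the tapping block by its green handle and, with the white foot of the held block, nudge the blue slide carrier along its lane in gentle taps, at least two, drawing the block clear of the carrier between taps, until the carrier meets the stop hidden under the white hood. Do not touch the blue carrier with the gripper, and leave the yellow carrier where it is. Then stand the block upright on the black bench, off the dock, and let go.

Things in the scene. Friction and masses are not known exactly. Their poses are not given: they have to be found in the camera images.
- tapper_mid (a point): Tapping block, loose, 0.25 kg, standing on the bench: white square foot 40 x 40 mm, 30 mm high, with a green square handle 24 x 24 mm centred on it, 30 to 100 mm above the underside. This point is on the handle's axis, 68 mm above the underside: grasp here. z up; x and y square to the side faces of handle and foot (all four sides alike).
- blue_carrier: Blue slide carrier, loose, about 0.22 kg, 90 (x) x 54 (y) x 16 mm high; origin at the centre of its underside. It lies in either of the dock's two lanes, x along the lane towards the hood; the rear end face, to be tapped, is 45 mm behind the origin (-x). It stays where it is left. It starts 45 to 75 mm short of the stop; at the stop it still sticks 35 mm out of the hood.
- yellow_carrier: Yellow slide carrier, same as the blue one, in the other lane; leave it. The dock holding both: grey plate 150 mm wide, 12 mm thick; two lanes, each 60 mm wide between 8 mm wide guide strips 10 mm high, which begin 175 mm before the stop; the plate runs on flat and open for 75 mm before them. White hood, top 44 mm above the bench, covers the last 55 mm before the stop.
- stop: Fixed steel stop bar across the ends of both lanes, hidden under the white hood. Origin: middle of its front face, at lane-floor height (12 mm above the bench). x along the lanes, the way the carriers go in; y across; z up. Lane middles at y = -34 and +34 mm. A carrier at the stop has its origin at x = -45 mm in this frame; the guide strips begin at x = -175 mm.
Not all that is in view belongs to the job. What is shaped like the part that bears tapper_mid but orange or pink is not meant. Several things have the shape of the blue_carrier; the one meant has the colours described above.

How it is judged:
By the outcome, as a careful person would: the job done as asked, in the order asked, and still so for the second after the job is handed in, with the robot touching nothing.
It also fails if it takes over 54 s, if anything falls off the work surface, if the arm or the gripper's body presses on something with over 40 N, if the wrist force passes 120 N, or if a joint passes its speed limit or range.

## Robot

A 6-joint arm with a two-finger parallel gripper is mounted at the origin on the work surface. World frame = base frame: x ahead of the robot, y to its left, z up, the work surface at z = 0. Lengths are in mm, angles in rad, forces in N, time in s.
With the tool pointing down it reaches from about 350 to 875 mm from the base axis. Payload 4.2 kg.
Tool frame: the origin (TCP) lies on the centre line of the jaws, within the pads' length; the fingertips stand 25 mm ahead of it and the grasp point (between the pads) lies 6 mm ahead of it; z points along the fingers, y is the direction in which the jaws open and shut (so a half turn about z gives the same grasp; the last joint's range is limited). The gripper opens to 85 mm and grips with 20 to 120 N. Pads are 22 mm wide; open, the fingers measure 114 mm over their backs; the gripper's body (76 mm by 85 mm) begins 54 mm behind the grasp point. The pads swing forward as they close: fully open they stand 13 mm farther back than shut.
Start: joints at [1.414, 0.385, 0.008, 0, -1.194, -0.259], TCP at [252.418, 571.738, 256.312] pointing down, gripper open.
Joint ranges: [-3.14, 3.14], [-1.21, 2.06], [-1.07, 1.41], [-3.16, 2.05], [-2.99, -0.16], [-3.1, 3.1]. Speed limits (rad/s): [2.79, 2.79, 3.14, 3.14, 3.14, 3.14].

## Interface

Orientations are given as a unit quaternion [x, y, z, w].
In Python, from bench import arm gives the robot as it stands.
- The arm moves only by the tool drive_tool, never from a script. Its argument "plan" is a list of rows, each a list of 2 entries, a list of its own where there are three numbers: the shift along the tool's x, y, z in m, then the turn about the tool's z in degrees. A call has 1 to 12 rows; each row shifts and turns the commanded pose from where the row before left it, along the tool's axes as they then stand; what a row does not reach is not made up. A row lasts 1/8 s, in which the tool goes at most 62.5 mm and 10.7 degrees, less where a joint would pass 70% of its speed; a pose out of reach is approached as far as the arm can. A call with a gripper value outside its range is refused whole. "fingers" is the closure, from -1 (fully open) to 1 (shut), so that 0 is half open, set as the call begins (left out, the last holds). The fingers move at their own pace and stop on an object; the grip force is fixed at half the most. Time passes only in rows, so rows that do not move let the fingers close. It gives the time, the measured TCP pose, the force and the opening at its end, in the units of the state.
- arm.read_state(): the state, without advancing time (a new reading comes with each control period).
- arm.get_image(name): name is "scene" or "top" or "wrist"; returns a dict with "image" (480x640x3 uint8, red, green, blue), "K" (3x3 intrinsics, pixels), "R" (3x3) and "t" (3): a world point X has camera coordinates R X + t. Camera axes: x right, y down, z forward; pixel columns grow to the right and rows downward; lengths in mm; the calibration is good to about 2 mm. The wrist camera is an equidistant fisheye: a pixel r from the principal point sees the ray r / f radians off the axis. A picture is of the moment at which its call begins. There is no depth.
- arm.job_done(): hands the job in, once; it reports no verdict.
The state is a dict: "clock": time; "joints": joint angles; "joint_vel": joint speeds; "joint_efforts": joint torques, N m; "position": TCP position; "ee_rot": TCP orientation; "contact_force": force on the tool from outside, world axes, zero at the start; "wrist_torque": the same for the moment, N m; "gripper_width": finger opening in mm.
Only numpy, scipy, OpenCV 4.12 (cv2) and the standard library are available. Lean on these libraries where they do the work, as an engineer would, in place of code of your own. Each camera call takes 0.05 s, during which the arm holds its last target.

## Working session

There is one attempt and no reset: what is moved stays moved. The work goes in short steps, Python scripts to look and compute and a tool call to move; the robot and the scene stay as the last step left them, time stands still between calls to the robot, and variables do not carry over. Pictures are saved under pics/ and viewed, and the job is handed in when it is done.

Besides the shell and the picture viewer there is one more tool, called after "Request:" as name(argument=value, ...) on one line, values as JSON. drive_tool: Moves the arm, as the interface text tells. Its arguments: {"type":"object","properties":{"plan":{"type":"array"},"fingers":{"type":"number"}},"required":["plan"]}

```bash
mkdir -p pics; ls
python3 - <<'E'
from bench import arm
import cv2
print(arm.read_state())
for n in ("scene","top","wrist"):
    d=arm.get_image(n); cv2.imwrite(f"pics/{n}0.png",d["image"][:,:,::-1]); print(n,d["K"],d["R"],d["t"])
E
```

```text
pics
{'clock': 0.0, 'joints': array([ 1.41358556e+00,  3.85582650e-01,  6.62619762e-03, -5.02847427e-04,
       -1.19400486e+00, -2.58606173e-01]), 'joint_vel': array([ 0.0008629 , -0.00147272,  0.00132455,  0.00133737, -0.00149831,
        0.00059893]), 'joint_efforts': array([ 3.48716694e-04, -3.92285764e+01,  1.88400668e+01,  4.18642983e+00,
       -4.64488970e-03,  4.66779895e-06]), 'position': array([252.22292779, 571.26801228, 255.2053492 ]), 'ee_rot': array([ 9.78445024e-01, -2.06504501e-01, -1.78529509e-04,  1.09294223e-03]), 'contact_force': array([-0.41100623,  0.07331926, -0.29358212]), 'wrist_torque': array([ 0.03502491, -0.01114067, -0.01176807]), 'gripper_width': 85.71595625189487}
scene [[450.95790758   0.         323.3039321 ]
 [  0.         450.95790758 227.10183824]
 [  0.           0.           1.        ]] [[ 0.0397044   0.99918403 -0.00740514]
 [ 0.58397634 -0.02921765 -0.8112447 ]
 [-0.81079911  0.02788555 -0.5846599 ]] [  57.67188137 -287.04730196 1440.3077463 ]
top [[614.00217117   0.         312.89693311]
 [  0.         614.00217117 239.02857387]
 [  0.           0.           1.        ]] [[-0.00278312 -0.99996334 -0.00809736]
 [-0.99317728  0.00370806 -0.11655535]
 [ 0.1165811   0.00771772 -0.99315119]] [ -68.75968132  608.96161948 1033.00543698]
wrist [[371.64829954   0.         316.85711498]
 [  0.         371.64829954 241.74174674]
 [  0.           0.           1.        ]] [[-4.02742913e-01 -9.15312994e-01  5.19350688e-04]
 [-8.65762165e-01  3.81124301e-01  3.24345712e-01]
 [-2.97075782e-01  1.30178303e-01 -9.45938470e-01]] [625.75447054 -41.47325336 380.50613834]
```

View pics/scene0.png

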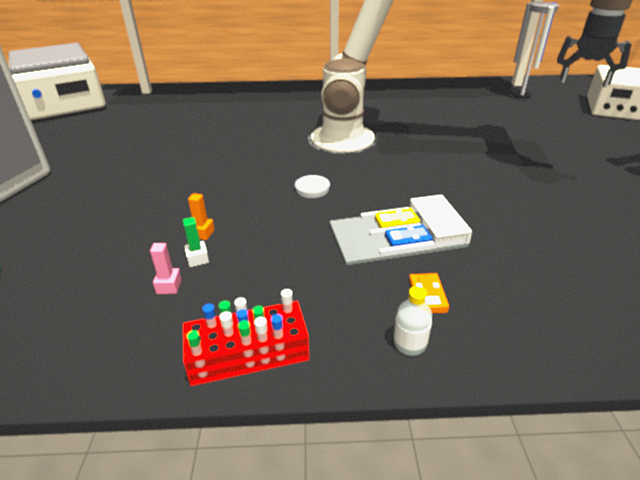

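View pics/top0.png

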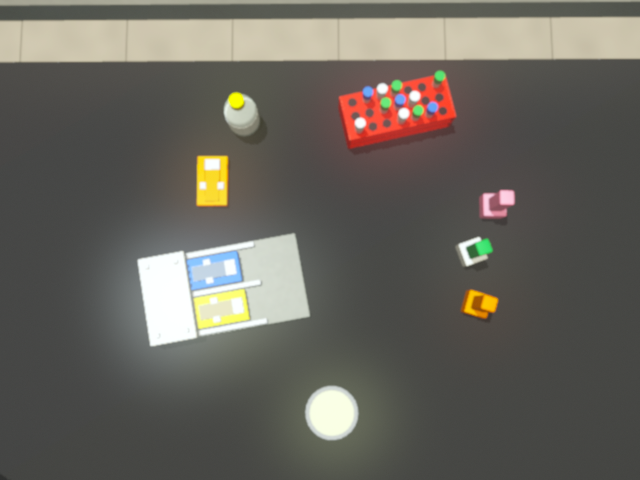

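View pics/wrist0.png

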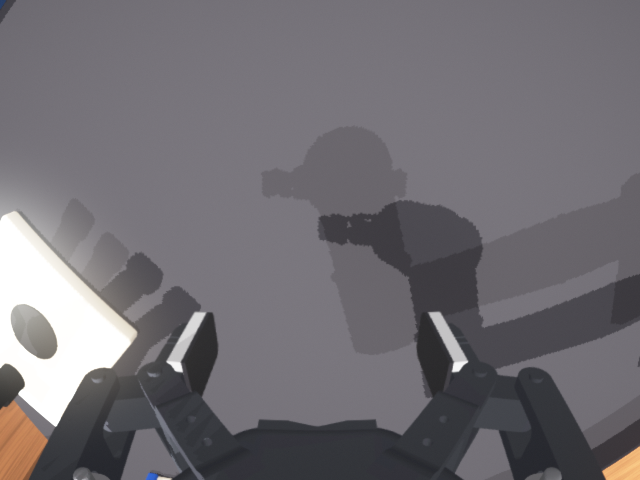

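The scene camera shows the green/white block between the orange and pink ones, and the blue carrier in the dock. In the top view the block's foot is at about (472,252), blue is at (214,270), and the hood is on the left at (167,298). Next I'll enlarge crops.

Run:
```python
import cv2
a=cv2.imread("pics/top0.png")
cv2.imwrite("pics/c1.png",cv2.resize(a[225:355,130:320],None,fx=4.2,fy=4.2,interpolation=cv2.INTER_CUBIC))
cv2.imwrite("pics/c2.png",cv2.resize(a[180:330,440:540],None,fx=4,fy=4,interpolation=cv2.INTER_CUBIC))
```

```text
(no output)
```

View pics/c1.png

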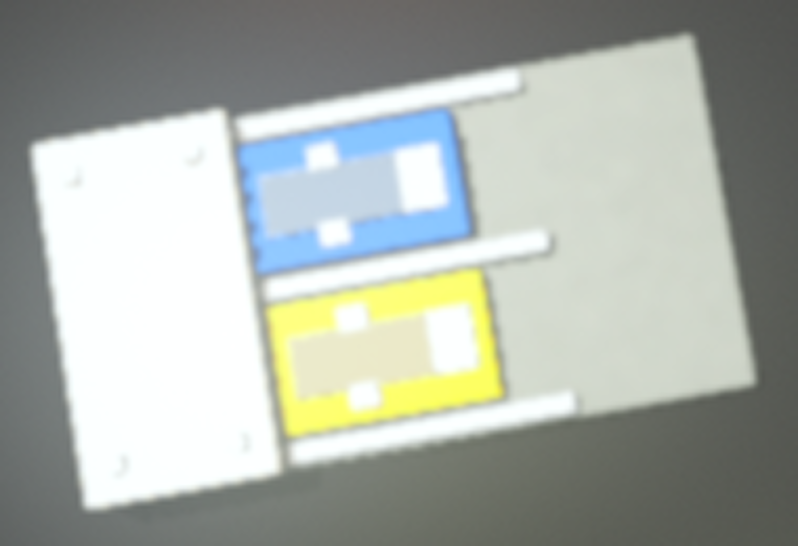

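View pics/c2.png

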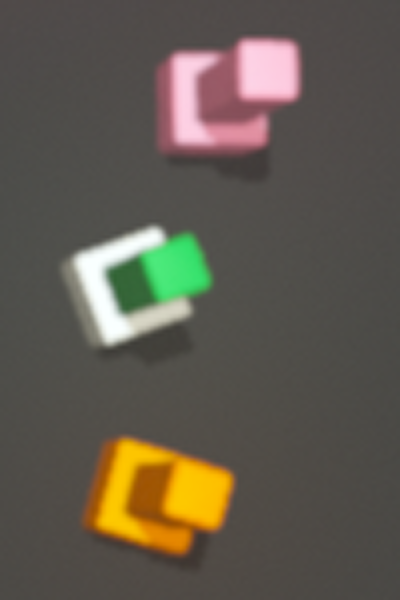

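```bash
cat > h.py <<'E'
import numpy as np
K={};R={};T={}
K["top"]=np.array([[614.00217117,0,312.89693311],[0,614.00217117,239.02857387],[0,0,1]])
R["top"]=np.array([[-0.00278312,-0.99996334,-0.00809736],[-0.99317728,0.00370806,-0.11655535],[0.1165811,0.00771772,-0.99315119]])
T["top"]=np.array([-68.75968132,608.96161948,1033.00543698])
K["scene"]=np.array([[450.95790758,0,323.3039321],[0,450.95790758,227.10183824],[0,0,1]])
R["scene"]=np.array([[0.0397044,0.99918403,-0.00740514],[0.58397634,-0.02921765,-0.8112447],[-0.81079911,0.02788555,-0.5846599]])
T["scene"]=np.array([57.67188137,-287.04730196,1440.3077463])
def ray(p,z,c="top"):
    d=R[c].T@np.linalg.inv(K[c])@np.array([p[0],p[1],1.]); o=-R[c].T@T[c]
    return (o+d*(z-o[2])/d[2])[:2]
def proj(X,c="top"):
    q=K[c]@(R[c]@np.asarray(X,float)+T[c]); return q[:2]/q[2]
E
python3 - <<'E'
from h import *
import cv2
a=cv2.imread("pics/top0.png").astype(int)
b,g,r=a[...,0],a[...,1],a[...,2]
m=((g>150)&(r<120)&(b<140)).astype(np.uint8); m[:, :450]=0;m[:200]=0
n,l,s,c=cv2.connectedComponentsWithStats(m);i=1+np.argmax(s[1:,4]);print(s[i],c[i])
pts=np.argwhere(l==i)[:,::-1].astype(np.float32)
print("handle top ctr",ray(c[i],100),cv2.minAreaRect(pts))
for k,z,p,s_,o in (("handle",100,[(193,234),(212,275),(160,301),(143,257)],4,(440,180)),
 ("foot",30,[(160,226),(193,312),(104,347),(70,262)],4,(440,180)),
 ("plateend",12,[(692,35),(755,383)],4.2,(130,225)),
 ("strips z22",22,[(520,70),(523,92),(549,230),(550,252),(574,393),(577,413)],4.2,(130,225)),
 ("blue",28,[(450,108),(473,236)],4.2,(130,225)),("blue hood side",28,[(258,272)],4.2,(130,225)),
 ("yellow",28,[(483,270),(504,397)],4.2,(130,225)),
 ("hood",44,[(32,145),(222,108),(282,472),(86,508)],4.2,(130,225))):
    w=np.array([ray(np.array(q)/s_+np.array(o)-0.4,z) for q in p])
    print(k,w.round(1).tolist(),w.mean(0).round(1))
    if len(w)>1: print([round(float(np.degrees(np.arctan2(*(w[(j+1)%len(w)]-w[j])[::-1]))),1) for j in range(len(w))],[round(float(np.linalg.norm(w[(j+1)%len(w)]-w[j])),1) for j in range(len(w))])
E
```

```text
[475 239  18  17 202] [483.55940594 246.81188119]
handle top ctr [ 587.349583   -349.02063752] ((483.5172424316406, 246.79310607910156), (14.855627059936523, 14.855627059936523), 68.19859313964844)
handle [[601.6, -356.5], [584.8, -363.6], [574.2, -342.1], [592.2, -335.8]] [ 588.2 -349.5]
[-157.1, 116.1, 19.3, -65.6] [18.3, 23.9, 19.1, 22.7]
foot [[613.4, -361.8], [575.7, -374.8], [560.6, -335.7], [597.8, -322.1]] [ 586.9 -348.6]
[-161.0, 111.1, 20.1, -68.5] [39.9, 41.9, 39.6, 42.7]
plateend [[622.5, -37.6], [476.0, -64.0]] [549.3 -50.8]
[-169.8, 10.2] [148.8, 148.8]
strips z22 [[606.7, 34.2], [597.4, 32.9], [539.6, 21.6], [530.4, 21.1], [472.2, 10.7], [464.0, 9.4]] [535.1  21.6]
[-171.8, -168.9, -177.0, -169.9, -171.1, 9.9] [9.4, 58.9, 9.2, 59.1, 8.3, 144.8]
blue [[590.2, 62.6], [536.9, 52.5]] [563.6  57.6]
[-169.2, 10.8] [54.3, 54.3]
blue hood side [[522.3, 141.4]] [522.3 141.4]
yellow [[522.8, 48.2], [470.7, 39.0]] [496.8  43.6]
[-170.0, 10.0] [52.9, 52.9]
hood [[574.0, 232.0], [589.0, 154.3], [441.1, 126.7], [427.0, 205.7]] [507.8 179.7]
[-79.1, -169.4, 100.2, 10.2] [79.2, 150.4, 80.2, 149.4]
```

The block is at about (587,-349) with its faces at 20.5°. The lane axis points at 100.2°, the stop is at about (505,194.5), and the blue carrier has about 55 mm to travel. I'll turn the jaws and start across.

Request:
drive_tool(plan=[[[0,0,0],-8.9],[[0,0,0],-8.9],[[0,0,0],-8.9],[[0,0,0],-8.9],[[0,0,0],-8.7],[[0,0.04,0],0],[[0,0.05,0],0],[[0,0.05,0],0],[[0,0.05,0],0],[[0,0.05,0],0],[[0,0.05,0],0],[[0,0.05,0],0]], fingers=-1)

```text
clock: 1.65
position: [371.5, 251.5, 256.3]
ee_rot: [0.984, 0.178, 0.0, -0.0]
contact_force: [1.0, -0.8, -0.1]
gripper_width: 85.2
```

Request:
drive_tool(plan=[[[0,0.055,0],0],[[0,0.055,0],0],[[0,0.055,0],0],[[0,0.055,0],0],[[0,0.055,0],0],[[0,0.055,0],0],[[0,0.055,0],0],[[0,0.055,0],0],[[0,0.055,0],0],[[0,0.055,0],0],[[0,0.05,0],0],[[-0.0085,0.039,0],0]])

```text
clock: 3.15
position: [587.3, -350.2, 255.1]
ee_rot: [0.984, 0.177, -0.001, -0.0]
contact_force: [-0.2, -0.8, -0.6]
gripper_width: 85.5
```

Request:
drive_tool(plan=[[[0,0,0],0],[[0,0,0],0]])

```text
clock: 3.4
position: [586.6, -348.1, 255.7]
ee_rot: [0.984, 0.178, -0.0, -0.0]
contact_force: [0.8, 0.5, -0.9]
gripper_width: 85.6
```

```bash
cat > w.py <<'E'
import sys,cv2,numpy as np
from bench import arm
s=arm.read_state();print(s["clock"],s["position"].round(1),s["ee_rot"].round(4),s["contact_force"].round(2),s["joints"].round(2),s["gripper_width"].round(1))
for n in sys.argv[2:]:
    d=arm.get_image(n); cv2.imwrite(f"pics/{n}{sys.argv[1]}.png",d["image"][:,:,::-1])
    if n=="wrist": np.savez(f"pics/w{sys.argv[1]}.npz",R=d["R"],t=d["t"],K=d["K"])
E
python3 w.py 1 wrist
```

```text
Traceback (most recent call last):
  File "w.py", line 3, in <module>
    s=arm.read_state();print(s["clock"],s["position"].round(1),s["ee_rot"].round(4),s["contact_force"].round(2),s["joints"].round(2),s["gripper_width"].round(1))
                                                                                                                                     ^^^^^^^^^^^^^^^^^^^^^^^^
AttributeError: 'float' object has no attribute 'round'
```

```bash
sed -i 's/s\["gripper_width"\].round(1)/round(s["gripper_width"],1)/' w.py
python3 w.py 1 wrist
```

```text
3.4 [ 586.6 -348.1  255.7] [ 9.841e-01  1.776e-01 -4.000e-04 -4.000e-04] [ 0.81  0.46 -0.88] [-0.3   0.48  0.17 -0.   -1.25  2.23] 85.6
```

View pics/wrist1.png

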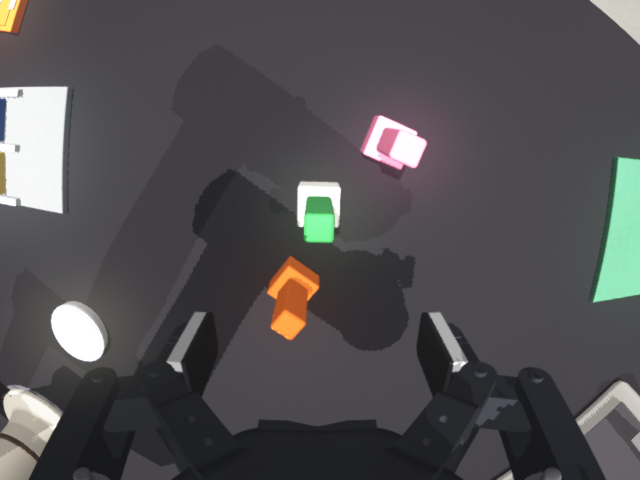

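The block at (319,212) is square to the jaws and centred between them (pad midline at column ~318). I'll check its position with the wrist calibration.

Run:
```python
import numpy as np
w=np.load("pics/w1.npz");R,t,K=w["R"],w["t"],w["K"]
def ray(p,z):
    x=(np.array(p)-K[:2,2])/K[0,0];r=np.linalg.norm(x);d=np.r_[x/r*np.sin(r),np.cos(r)]
    d=R.T@d;o=-R.T@t;return (o+d*(z-o[2])/d[2])[:2].round(1)
for p,z in (((304,216),100),((335,216),100),((334,242),100),((305,242),100),((298,183),30),((340,183),30)):print(p,ray(p,z))
print(np.mean([ray(p,100) for p in ((304,216),(335,216),(334,242),(305,242))],0))
```

```text
(304, 216) [ 593.4 -333.5]
(335, 216) [ 601.7 -355.6]
(334, 242) [ 582.  -362.5]
(305, 242) [ 574.  -341.4]
(298, 183) [ 603.1 -321.4]
(340, 183) [ 616.9 -358.1]
[ 587.775 -348.25 ]
```

Request:
drive_tool(plan=[[[0.001,0,0.02],0],[[0,0,0.025],0],[[0,0,0.025],0],[[0,0,0.025],0],[[0,0,0.025],0],[[0,0,0.025],0],[[0,0,0.02],0],[[0,0,0.011],0],[[0,0,0.006],0],[[0,0,0],0]])

```text
clock: 4.7
position: [588.1, -347.8, 74.7]
ee_rot: [0.984, 0.178, 0.0, 0.0]
contact_force: [0.5, 0.3, 0.1]
gripper_width: 85.5
```

Request:
drive_tool(plan=[[[0,0,0],0],[[0,0,0],0],[[0,0,0],0],[[0,0,0],0],[[0,0,0],0],[[0,0,0],0]], fingers=1)

```text
clock: 5.45
position: [588.0, -348.2, 74.7]
ee_rot: [0.984, 0.178, 0.0, 0.0]
contact_force: [0.5, 0.3, 2.3]
gripper_width: 23.4
```

```bash
python3 w.py 2 wrist
```

```text
5.45 [ 588.  -348.2   74.7] [9.841e-01 1.778e-01 2.000e-04 2.000e-04] [0.5  0.31 2.29] [-0.3   0.64 -0.04  0.   -0.89  2.23] 23.4
```

View pics/wrist2.png

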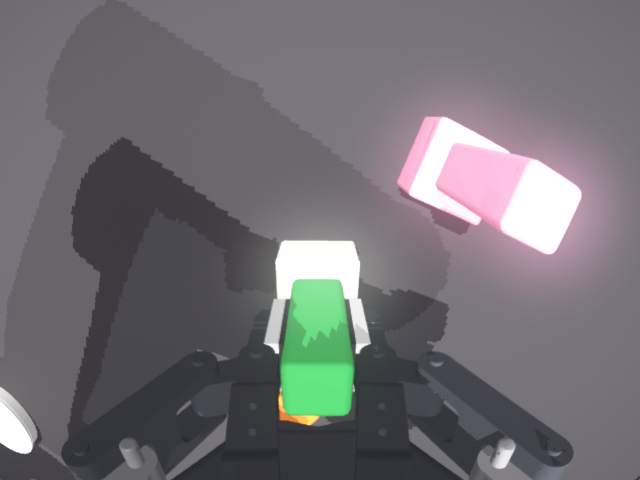

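The grasp is square at 23.4 mm opening. Now lift, turn onto the lane angle, and carry over the open plate.

Request:
drive_tool(plan=[[[0,0,-0.015],0],[[0,0,-0.03],0],[[0,0,-0.03],0],[[0,0,-0.025],0],[[0,0,0],5.1],[[0,0,0],5.1],[[0.006,-0.03,0],0],[[0.006,-0.045,0],0],[[0.006,-0.045,0],0],[[0.006,-0.045,0],0],[[0.006,-0.045,0],0],[[0.006,-0.045,0],0]])

```text
clock: 7.0
position: [577.2, -89.2, 174.5]
ee_rot: [0.996, 0.089, -0.0, -0.0]
contact_force: [1.7, 0.4, -2.8]
gripper_width: 23.4
```

Request:
drive_tool(plan=[[[0.006,-0.045,0],0],[[0.006,-0.035,0],0],[[0.0,-0.014,0],0],[[0,0,0],0],[[0,0,0],0]])

```text
clock: 7.62
position: [572.7, 3.0, 174.3]
ee_rot: [0.996, 0.089, -0.0, 0.0]
contact_force: [-0.2, 0.1, -1.9]
gripper_width: 23.6
```

```bash
python3 w.py 3 wrist top
```

```text
7.625 [572.7   3.  174.3] [ 9.96e-01  8.91e-02 -2.00e-04  1.00e-04] [-0.19  0.15 -1.94] [ 0.29  0.37 -0.24  0.   -0.96  1.46] 23.6
```

View pics/wrist3.png

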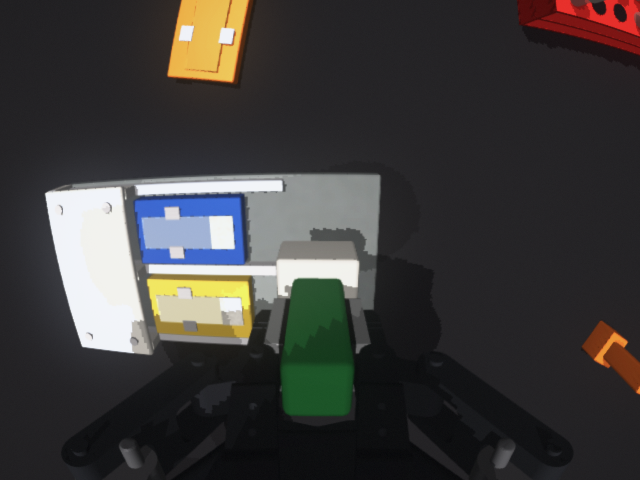

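View pics/top3.png

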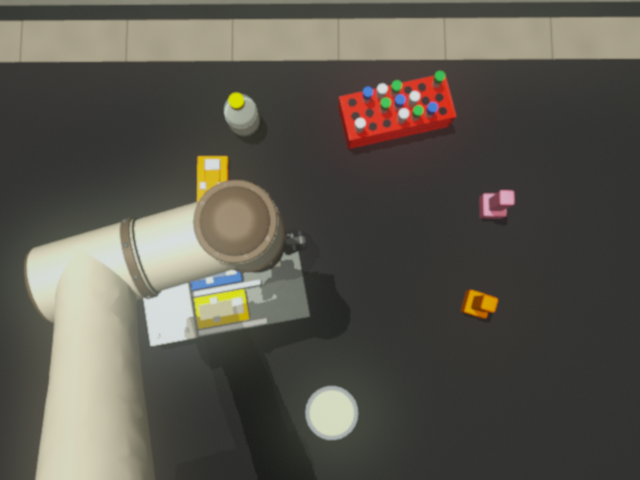

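The wrist view shows the whole dock: blue rear corners at (245,195) and (246,263), the outer strip end at (283,186), and the plate corner at (379,174). I'll cross-check the dock pose with it.

```bash
python3 - <<'E'
import numpy as np
w=np.load("pics/w3.npz");R,t,K=w["R"],w["t"],w["K"]
def ray(p,z):
    x=(np.array(p)-K[:2,2])/K[0,0];r=np.linalg.norm(x);d=np.r_[x/r*np.sin(r),np.cos(r)]
    d=R.T@d;o=-R.T@t;return (o+d*(z-o[2])/d[2])[:2]
a=np.radians(100.2);ux=np.array([np.cos(a),np.sin(a)]);uy=np.array([-ux[1],ux[0]]);S=np.array([505,194.5])
for n,p,z in (("blue",(245,195),28),("blue",(246,263),28),("bluefront",(137,198),28),("strip",(283,181),22),("strip",(283,191),22),("strip in",(136,193),22),("mid strip up",(148,265),22),("midstrip up",(270,265),22),("plate",(379,175),12),("plate out",(200,177),12)):
    q=ray(p,z);print(n,p,q.round(1),"stop frame",((q-S)@ux).round(1),((q-S)@uy).round(1))
q=np.array([572.7,3.0]);print("tcp",(q-S)@ux,(q-S)@uy)
E
python3 -c "
import cv2
a=cv2.imread('pics/wrist3.png');cv2.imwrite('pics/c3.png',cv2.resize(a[160:310,120:400],None,fx=2.8,fy=2.8,interpolation=cv2.INTER_CUBIC))"
```

```text
blue (245, 195) [592.5  61.5] stop frame -146.4 -62.6
blue (246, 263) [539.3  54.3] stop frame -144.1 -8.9
bluefront (137, 198) [576.8 148.8] stop frame -57.7 -62.5
strip (283, 181) [606.3  35.8] stop frame -174.1 -71.6
strip (283, 191) [598.9  34.7] stop frame -173.9 -64.1
strip in (136, 193) [579.  152.9] stop frame -54.1 -65.4
mid strip up (148, 265) [518.2 139.8] stop frame -56.1 -3.3
midstrip up (270, 265) [538.6  35.9] stop frame -162.1 -4.9
plate (379, 175) [622.5 -34.8] stop frame -246.5 -75.1
plate out (200, 177) [597.3 102. ] stop frame -107.4 -74.5
tcp -200.46209584574564 -32.71831488831753
```

View pics/c3.png

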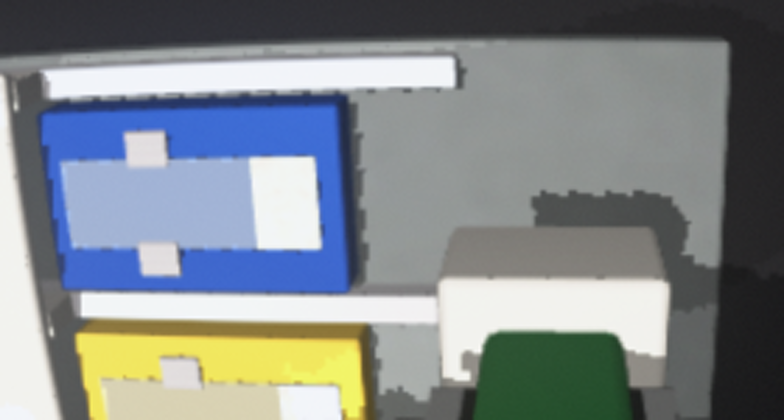

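Request:
drive_tool(plan=[[[0.0022,0,0.015],0],[[0,0,0.02],0],[[0,0,0.02],0],[[0,0,0.015],0],[[0,0,0.008],0],[[0,0,0.005],0],[[0,0,0],0],[[0,0,0],0]])

```text
clock: 8.72
position: [575.4, 4.4, 92.0]
ee_rot: [0.996, 0.09, 0.001, -0.0]
contact_force: [0.6, -0.8, -2.6]
gripper_width: 23.3
```

```bash
python3 w.py 4 wrist
```

```text
8.725 [575.4   4.4  92. ] [ 9.96e-01  8.97e-02  7.00e-04 -1.00e-04] [ 0.59 -0.78 -2.59] [ 0.29  0.47 -0.32  0.   -0.78  1.46] 23.3
```

View pics/wrist4.png

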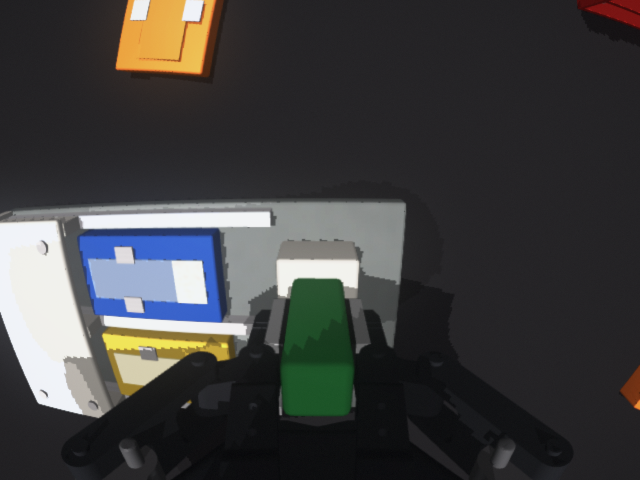

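Request:
drive_tool(plan=[[[0,-0.006,0.001],0],[[0,-0.009,0],0],[[0,-0.007,0],0],[[0,-0.004,0],0],[[0,-0.003,0],0],[[0,-0.003,0],0],[[0,-0.003,0],0],[[0,-0.003,0],0],[[0,-0.003,0],0],[[0,-0.003,0],0],[[0,-0.003,0],0],[[0,-0.003,0],0]])

```text
clock: 10.28
position: [566.0, 53.7, 90.3]
ee_rot: [0.996, 0.09, -0.0, 0.0]
contact_force: [0.6, -1.1, -2.5]
gripper_width: 23.1
```

Request:
drive_tool(plan=[[[0,0,0],0],[[0,0.005,0],0],[[0,0.012,0],0],[[0,0.008,0],0],[[0,0,0],0],[[0,0,0],0]])

```text
clock: 11.02
position: [570.6, 28.7, 90.3]
ee_rot: [0.996, 0.089, 0.0, -0.0]
contact_force: [-0.1, -0.5, -2.1]
gripper_width: 22.9
```

```bash
python3 w.py 5 wrist scene
```

```text
11.025 [570.6  28.7  90.3] [ 0.996   0.0893  0.     -0.    ] [-0.13 -0.55 -2.09] [ 0.33  0.47 -0.33 -0.   -0.77  1.42] 22.9
```

View pics/wrist5.png

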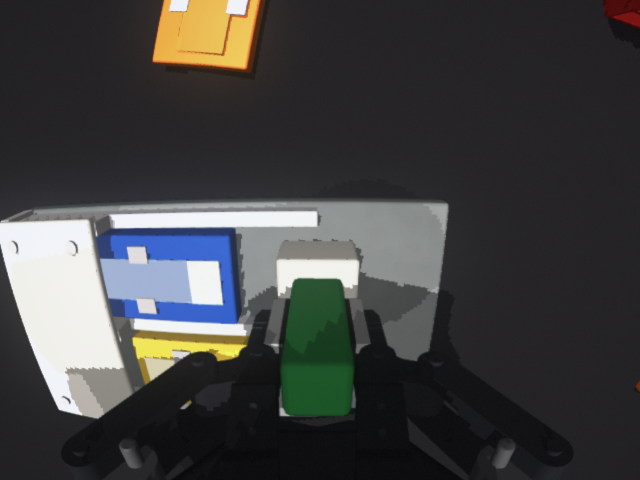

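Tap 1 moved the carrier about 16 mm. It is still square in the lane and partly under the hood, and the foot is clear (foot edge at column 277, carrier at 239). Now tap 2.

Request:
drive_tool(plan=[[[0,-0.006,0],0],[[0,-0.008,0],0],[[0,-0.005,0],0],[[0,-0.003,0],0],[[0,-0.003,0],0],[[0,-0.003,0],0],[[0,-0.003,0],0],[[0,-0.003,0],0],[[0,-0.003,0],0],[[0,-0.003,0],0],[[0,-0.003,0],0]])

```text
clock: 12.5
position: [562.8, 71.4, 90.3]
ee_rot: [0.996, 0.09, -0.0, 0.0]
contact_force: [0.4, -1.2, -1.8]
gripper_width: 23.5
```

Request:
drive_tool(plan=[[[0,0,0],0],[[0,0.005,0],0],[[0,0.01,0],0],[[0,0.005,0],0],[[0,0,0],0],[[0,0,0],0]])

```text
clock: 13.25
position: [566.5, 51.4, 90.3]
ee_rot: [0.996, 0.089, 0.0, -0.0]
contact_force: [-0.4, 0.1, -3.2]
gripper_width: 23.7
```

```bash
python3 w.py 6 wrist scene
```

```text
13.25 [566.5  51.4  90.3] [ 0.996   0.0894  0.     -0.    ] [-0.44  0.15 -3.21] [ 0.38  0.46 -0.34 -0.   -0.77  1.37] 23.7
```

View pics/wrist6.png

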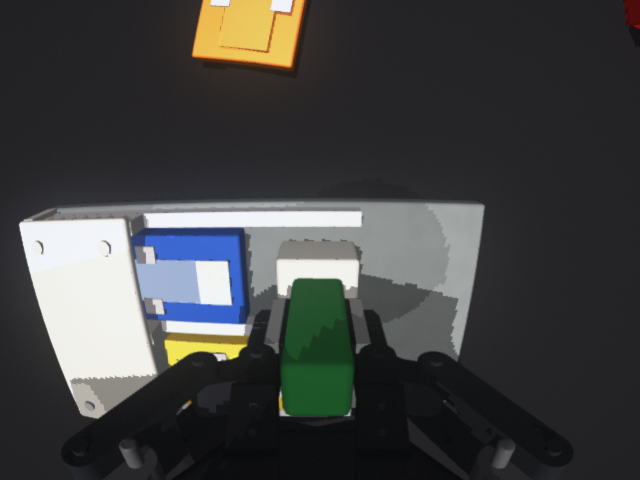

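Tap 2 done; about 21 mm should remain. For tap 3, push most of the way, then creep while watching the force.

Request:
drive_tool(plan=[[[0,-0.006,0],0],[[0,-0.006,0],0],[[0,-0.004,0],0],[[0,-0.003,0],0],[[0,-0.003,0],0],[[0,-0.003,0],0],[[0,-0.003,0],0],[[0,-0.003,0],0],[[0,-0.002,0],0],[[0,-0.002,0],0]])

```text
clock: 14.6
position: [560.2, 86.1, 90.3]
ee_rot: [0.996, 0.09, -0.0, 0.0]
contact_force: [0.7, -0.4, -1.9]
gripper_width: 23.5
```

Request:
drive_tool(plan=[[[0,-0.001,0],0],[[0,-0.001,0],0]])

```text
clock: 14.85
position: [559.8, 88.0, 90.3]
ee_rot: [0.996, 0.09, -0.0, 0.0]
contact_force: [0.5, -1.4, -1.9]
gripper_width: 23.3
```

Request:
drive_tool(plan=[[[0,-0.001,0],0],[[0,-0.001,0],0]])

```text
clock: 15.1
position: [559.5, 90.0, 90.3]
ee_rot: [0.996, 0.09, 0.0, 0.0]
contact_force: [0.3, -1.5, -2.4]
gripper_width: 23.4
```

Request:
drive_tool(plan=[[[0,-0.0007,0],0],[[0,-0.0007,0],0]])

```text
clock: 15.35
position: [559.2, 91.3, 90.3]
ee_rot: [0.996, 0.09, -0.0, 0.0]
contact_force: [-0.6, -0.8, -2.7]
gripper_width: 23.2
```

Request:
drive_tool(plan=[[[0,-0.0007,0],0],[[0,-0.0007,0],0]])

```text
clock: 15.6
position: [559.0, 92.7, 90.3]
ee_rot: [0.996, 0.09, 0.0, 0.0]
contact_force: [0.5, -1.0, -2.2]
gripper_width: 23.1
```

Now at the estimated stop (±2 mm) with no force rise yet, so I'll keep creeping.

Request:
drive_tool(plan=[[[0,-0.0006,0],0],[[0,-0.0006,0],0]])

```text
clock: 15.85
position: [559.0, 93.2, 90.4]
ee_rot: [0.996, 0.09, -0.0, 0.001]
contact_force: [3.0, -5.0, -3.3]
gripper_width: 23.3
```

Request:
drive_tool(plan=[[[0,-0.0006,0],0],[[0,-0.0006,0],0]])

```text
clock: 16.1
position: [559.0, 93.4, 90.4]
ee_rot: [0.996, 0.09, -0.0, 0.001]
contact_force: [4.1, -10.0, -2.9]
gripper_width: 23.5
```

The force rose to 10 N and motion stalled with the foot front at about -89 mm (expected -90), so the stop has been met. Back off and look.

Request:
drive_tool(plan=[[[0,0.002,0],0],[[0,0.006,0],0],[[0,0.012,0],0],[[0,0.015,0],0],[[0,0.01,0],0],[[0,0,0],0],[[0,0,0],0]])

```text
clock: 16.98
position: [566.6, 50.7, 90.3]
ee_rot: [0.996, 0.089, 0.0, -0.0]
contact_force: [0.3, -0.5, -2.9]
gripper_width: 23.3
```

```bash
python3 w.py 7 wrist scene
python3 - <<'E'
import cv2
a=cv2.imread('pics/scene7.png');cv2.imwrite('pics/c7.png',cv2.resize(a[170:300,300:500],None,fx=4,fy=4,interpolation=cv2.INTER_CUBIC))
E
```

```text
16.975 [566.6  50.7  90.3] [ 9.96e-01  8.94e-02  0.00e+00 -1.00e-04] [ 0.31 -0.46 -2.94] [ 0.37  0.46 -0.34 -0.   -0.77  1.38] 23.3
```

View pics/wrist7.png

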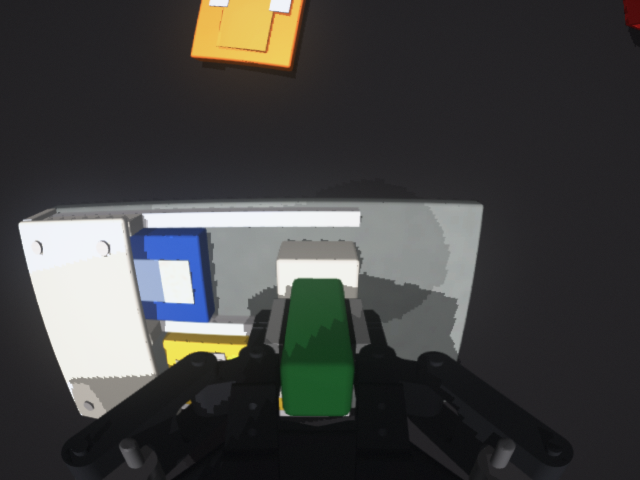

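View pics/c7.png

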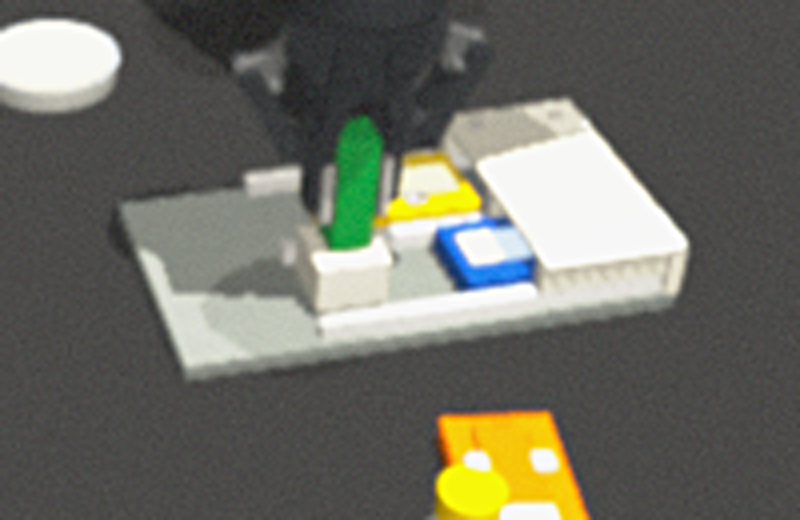

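The blue carrier's rear edge is at column ~210 and it is square in the lane, with about 35 mm showing. Yellow is untouched. Now carry the block back to open bench and set it down.

Run:
```python
import numpy as np
w=np.load("pics/w7.npz");R,t,K=w["R"],w["t"],w["K"]
def ray(p,z):
    x=(np.array(p)-K[:2,2])/K[0,0];r=np.linalg.norm(x);d=np.r_[x/r*np.sin(r),np.cos(r)]
    d=R.T@d;o=-R.T@t;return (o+d*(z-o[2])/d[2])[:2]
a=np.radians(100.2);ux=np.array([np.cos(a),np.sin(a)]);uy=np.array([-ux[1],ux[0]]);S=np.array([505,194.5])
for n,p,z in (("blue",(207,229),28),("blue",(212,320),28),("strip end",(360,211),22)):
    q=ray(p,z);print(n,((q-S)@ux).round(1),((q-S)@uy).round(1))
```

```text
blue -93.7 -64.6
blue -90.6 -9.8
strip end -173.3 -72.6
```

Request:
drive_tool(plan=[[[0,0,-0.015],0],[[0,0,-0.025],0],[[0,0,-0.02],0],[[0,0.025,0],0],[[0,0.04,0],0],[[0,0.045,0],0],[[0,0.045,0],0],[[0,0.045,0],0],[[0,0.03,0],0],[[0,0.02,0],0],[[0,0,0],0],[[0,0,0],0]])

```text
clock: 18.58
position: [611.1, -194.4, 150.5]
ee_rot: [0.996, 0.09, -0.0, -0.0]
contact_force: [-0.6, 0.7, -0.6]
gripper_width: 23.2
```

Request:
drive_tool(plan=[[[0,0,0.015],0],[[0,0,0.02],0],[[0,0,0.018],0],[[0,0,0.01],0],[[0,0,0.005],0],[[0,0,0.003],0],[[0,0,0.002],0],[[0,0,0],0]])

```text
clock: 19.58
position: [611.3, -195.3, 77.6]
ee_rot: [0.996, 0.09, 0.0, 0.0]
contact_force: [0.1, -0.3, -1.8]
gripper_width: 23.5
```

Request:
drive_tool(plan=[[[0,0,0.001],0],[[0,0,0.001],0],[[0,0,0.0006],0],[[0,0,0],0]])

```text
clock: 20.08
position: [611.2, -195.2, 74.7]
ee_rot: [0.996, 0.09, 0.0, 0.0]
contact_force: [0.4, 0.6, -2.6]
gripper_width: 23.4
```

Request:
drive_tool(plan=[[[0,0,0.0004],0],[[0,0,0],0]])

```text
clock: 20.32
position: [611.2, -195.2, 74.7]
ee_rot: [0.996, 0.09, 0.0, 0.0]
contact_force: [-0.0, 0.1, 0.5]
gripper_width: 23.9
```

Request:
drive_tool(plan=[[[0,0,0.0004],0],[[0,0,0],0]])

```text
clock: 20.58
position: [611.3, -195.2, 74.6]
ee_rot: [0.996, 0.09, 0.0, 0.0]
contact_force: [-2.6, 0.4, 4.9]
gripper_width: 23.0
```

On the bench (force now upward). Release, retreat upward, then move aside for a clear top view.

Request:
drive_tool(plan=[[[0,0,0],0],[[0,0,0],0],[[0,0,0],0],[[0,0,0],0],[[0,0,0],0],[[0,0,0],0]], fingers=-1)

```text
clock: 21.32
position: [611.2, -195.2, 73.9]
ee_rot: [0.996, 0.09, 0.0, 0.0]
contact_force: [-0.1, -0.1, -0.1]
gripper_width: 85.2
```

Request:
drive_tool(plan=[[[0,0,-0.01],0],[[0,0,-0.025],0],[[0,0,-0.03],0],[[0,0,-0.03],0],[[0,0,-0.03],0],[[0,0,-0.03],0],[[-0.04,0.03,0],0],[[-0.04,0.03,0],0],[[-0.04,0.03,0],0],[[-0.03,0.03,0],0],[[0,0.02,0],0],[[0,0,0],0]])

```text
clock: 22.82
position: [489.0, -360.9, 229.3]
ee_rot: [0.996, 0.089, 0.0, 0.0]
contact_force: [0.2, 0.6, 0.9]
gripper_width: 85.4
```

```bash
python3 w.py 8 top scene
python3 - <<'E'
import cv2
a=cv2.imread('pics/top8.png');cv2.imwrite("pics/c8.png",cv2.resize(a[225:355,130:320],None,fx=4.2,fy=4.2,interpolation=cv2.INTER_CUBIC))
E
```

```text
22.825 [ 489.  -360.9  229.3] [9.961e-01 8.870e-02 5.000e-04 3.000e-04] [0.17 0.58 0.94] [-0.37  0.37 -0.08  0.   -1.12  2.12] 85.4
```

View pics/c8.png

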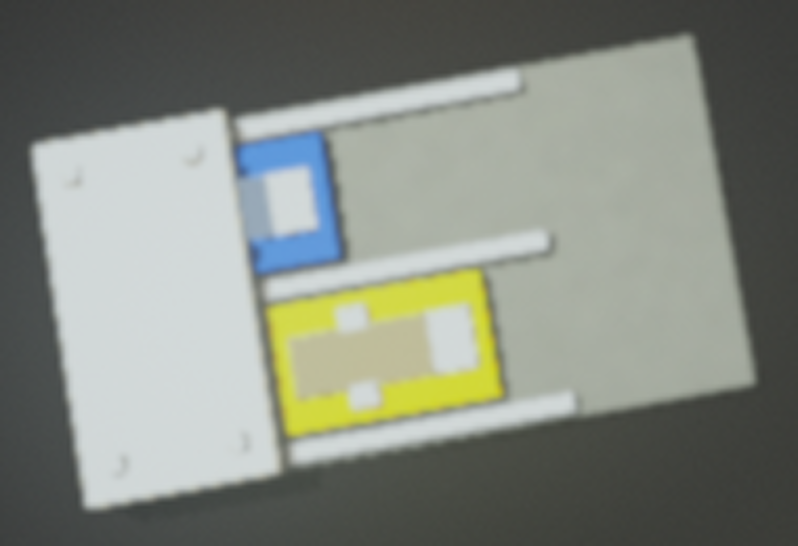

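View pics/scene8.png

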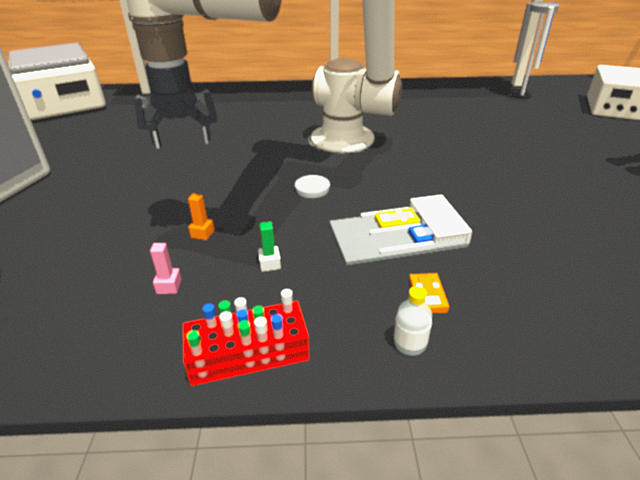

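The block stands upright off the dock, and yellow's corners (483,270) and (504,397) are unchanged. I'll measure the blue rear edge at (324,130)–(345,258) in the crop.

Run:
```python
from h import *
a=np.radians(100.2);ux=np.array([np.cos(a),np.sin(a)]);S=np.array([505,194.5])
for q in ((324,130),(345,258)): print((ray(np.array(q)/4.2+[129.6,224.6],28)-S)@ux)
```

```text
-91.68138187070603
-91.7361737237894
```

```bash
python3 -c "
from bench import arm
print(arm.job_done())"
```

```text
the job is handed in; nothing more can be done
None
```

I tapped the blue carrier to the stop, stood the block upright on the bench off the dock, let go, and handed the job in at about 23 s.

I gripped the block by its green handle. The white foot nudged the carrier in three slow taps of about 16, 18 and 21 mm. I drew the block 20 mm or more clear after each one.

**Stop met:** on the third tap the force rose to about 10 N and the motion stalled. From the tool position, the foot front was at about −89 mm (−90 expected).

**Last checks:**
- **Blue carrier:** it sits square in its lane. In the final top view its rear edge is at −91.7 mm, up to 3 mm from the stall reading. With calibration good to about 2 mm I took the stall as decisive; the picture alone can't rule out a gap of a millimetre or two.
- **Wrist view:** it gave −90.6 and −93.7 mm for the two rear corners. I think the second is skewed by the visible rear face.
- **Yellow carrier:** its image position is unchanged.
- **Block:** it is upright on the bench, with the gripper open and well clear.

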